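# Load a crank spindle into the V-groove gauge

## Robot

A 6-joint arm with a two-finger parallel gripper is mounted at the origin on the work surface. World frame = base frame: x ahead of the robot, y to its left, z up, the work surface at z = 0. Lengths are in m, angles in rad, forces in N, time in s.
With the tool pointing down it reaches from about 0.225 to 0.875 m from the base axis. Payload 3.4 kg.
Tool frame: the origin (TCP) lies on the centre line of the jaws, within the pads' length; the fingertips stand robot.finger_overhang ahead of it and the grasp point (between the pads) lies 5 mm behind it (robot.finger_overhang is the distance from the TCP to the fingertips, in m); z points along the fingers, x is the direction in which the jaws open and shut, and the axes are right-handed (so a half turn about z gives the same grasp; the last joint's range is limited). The gripper opens to 85 mm and grips with 20 to 120 N. Pads are 22 mm wide; open, the fingers measure 114 mm over their backs; the gripper's body (76 mm by 85 mm) begins 54 mm behind the grasp point. The pads swing forward as they close: fully open they stand 13 mm farther back than shut.
Start: joints at [-1.36, 0.276, 1.505, -0, 1.361, -0.121], TCP at [0.187, -0.544, 0.245] pointing down, gripper open.
Joint ranges: [-2.89, 2.89], [-0.75, 2.08], [0.22, 2.7], [-1.18, 4.32], [0.11, 2.71], [-2.7, 2.7]. Speed limits (rad/s): [2.57, 2.57, 3.14, 3.14, 3.14, 3.14].

## Interface

Orientations are given as a 3x3 rotation matrix whose columns are the frame's x, y, z axes.
In Python, from plant import robot gives the robot as it stands. Calls block until the motion is done:
- robot.move_to(position, orientation): joint-space move of the TCP to a pose.
- robot.line_to(position, v=0.15, attitude=None, until_force=None): straight line of the TCP; attitude=None keeps the orientation; v is the mean speed in m/s. With until_force (N) it stops when the force on the tool has changed by that much, and returns True; else False.
- robot.move_j(angles): joint-space move.
- robot.move_gripper(opening, squeeze=None): finger opening in m; squeeze is the grip in N (None keeps the last); returns when the fingers have stopped.
- robot.wait(seconds).
- robot.inverse_kinematics(position, orientation): joint angles nearest the present ones, or None.
- robot.observe(): the state.
- robot.get_image(name): name is "scene" or "top" or "wrist"; returns the picture (400x640x3 uint8, red, green, blue); there is no depth.
- robot.calibration(name): a dict with "K" (3x3 intrinsics, pixels), "cam_to_world" (4x4, takes a point from camera to world coordinates); the wrist camera has in their place "T_tool_cam" (4x4, takes a point from camera to tool coordinates, whose origin is the TCP and whose axes are the tool frame's). Camera axes: x right, y down, z forward; pixel columns grow to the right and rows downward; lengths in m; the calibration is good to about 2 mm. A picture is of the moment at which its call begins: read the wrist's pose just before it. calibration takes no time and is no camera call.
A pose or a line that the arm cannot do raises robot.PlanningError and nothing moves.
- robot.sign_off(): hands the job in, once; it reports no verdict.
The state is a dict: "time_s": time; "q": joint angles; "joint_velocities": joint speeds; "joint_efforts": joint torques, N m; "eef_pos": TCP position; "ee_rot": TCP orientation; "wrist_force": force on the tool from outside, world axes, zero at the start; "ft_torque": the same for the moment, N m; "finger_gap": finger opening in m.
Only numpy, scipy, OpenCV 4.12 (cv2) and the standard library are available. Lean on these libraries where they do the work, as an engineer would, in place of code of your own. Each camera call takes 0.05 s, during which the arm holds its last target.

## Task

Take the longest of the three crank spindles out of the wooden rest, lay it gently in the jig's V-groove just in front of the clear guard, and let go of it. Then push it gently along the groove, under the guard, until it is fully home against the stop, and after that swing the gate fully shut behind it. Leave the other two spindles in the rest.

Things in the scene. Friction and masses are not known exactly. Their poses are not given: they have to be found in the camera images.
- spindle_a_mid (a point): Centre of the longest crank spindle: a plain grey alloy cylinder 30 mm in diameter, 150 mm long, with a narrow dark band near each end and flat ends, about 0.2 to 0.4 kg. Its x axis is the cylinder's axis (the two ends are alike). At the start it lies level in one of the three slots of the rest, its axis 45 mm above the table.
- spindle_b_mid (a point): Centre of the middle spindle: the same but 120 mm long. It stays in the rest. x along the cylinder.
- spindle_c_mid (a point): Centre of the shortest spindle: the same but 90 mm long. It stays in the rest. x along the cylinder.
- rest: Fixed wooden rest; origin: centre of its underside, on the table. Three spindles lie in it along its x axis, 75 mm apart (y = -75, 0, 75 mm), in varying order. Base board 110 x 225 x 10 mm. Two notched rails along y, 12 mm thick, at x = -33 and 33 mm, tops 36 mm above the table; the 54 mm between them are free for fingers at a spindle's middle.
- jig: Fixed V-groove jig; origin: centre of its underside, on the table (z = 0). x runs along the groove towards the stop, z up. Base plate 235 x 75 x 12 mm. The groove lies on a narrow rail from x = -105 to 105 mm at y = 0. The 150 mm spindle is clear of the guard with its centre at x = -40 mm or less, and fully home with its centre at x = 30 mm.
- groove_lay (a point): A good place for the spindle's centre when it is laid down: on the groove's axis, 60 mm above the table, at the jig's x = -47 mm. The rail is only 20 mm wide, its flank tops 48 mm high; a spindle overhangs it by 5 mm on either side, so fingers can pass beside the rail. A spindle slides in the groove with friction, about 1 to 4 N.
- guard_mouth (a point): Middle of the entrance of the clear guard, on the groove's axis at the jig's x = 40 mm, 60 mm above the table. The guard is a fixed tunnel from here to the stop, 65 mm long, inner width 46 mm, outer 56 mm, roof top 88 mm above the table, so nothing can be laid there from above.
- stop_face (a point): Middle of the stop's face (a fixed steel bar 30 mm wide), at the far end of the groove inside the guard, the jig's x = 105 mm, on the groove's axis, 60 mm above the table. The spindle's flat end touches it here when home.
- gate (a joint): Gate angle, rad: 0 shut (its limit), 1.6 to 2.2 at the start (open). A steel bar 8 mm thick, 50 to 72 mm above the table, swinging about an upright hinge with slight friction; it stays where it is left. Shut, it points along the jig's -y across the groove, about 5 mm behind the end of the spindle that is home. It opens clockwise from above, so at 1.57 it points along the jig's -x.
- gate_hinge (a point): On the gate's upright hinge axis (the jig's x = -54, y = 60 mm), 96 mm above the table.
- gate_knob (a point): Centre of the black upright knob on the gate's bar, 88 mm from the hinge axis: 16 mm in diameter, from 72 mm (top of the bar) to 110 mm above the table; this point is 96 mm above the table. It can be pinched from above or pushed.
Not all that is in view belongs to the job. What is shaped like the part that bears spindle_a_mid but pink or yellow is not meant.

How it is judged:
By the outcome, as a careful person would: the job done as asked, in the order asked, and still so for the second after the job is handed in, with the robot touching nothing.
It also fails if it takes over 69 s, if anything falls off the work surface, if the arm or the gripper's body presses on something with over 40 N, if the wrist force passes 120 N, or if a joint passes its speed limit or range.

## Working session

There is one attempt and no reset: what is moved stays moved. The work goes in short steps, each a Python script; the robot and the scene stay as the last script left them, time stands still between calls to the robot, and variables do not carry over. Pictures are saved under pics/ and viewed, and the job is handed in when it is done.

```bash
ls; mkdir -p pics
python3 - <<'E'
from plant import robot
import cv2,numpy as np
np.set_printoptions(precision=4,suppress=True)
for n in("scene","top","wrist"):
    im=robot.get_image(n); cv2.imwrite(f"pics/{n}0.png",im[:,:,::-1])
    c=robot.calibration(n); print(n,{k:np.array(v) for k,v in c.items()})
o=robot.observe();print(o,robot.finger_overhang)
E
```

```text
pics
scene {'K': array([[363.1064,   0.    , 320.3411],
       [  0.    , 363.1064, 200.5823],
       [  0.    ,   0.    ,   1.    ]]), 'cam_to_world': array([[ 0.1862,  0.7572, -0.626 ,  1.0734],
       [ 0.9824, -0.1514,  0.1092, -0.1583],
       [-0.0121, -0.6354, -0.7721,  0.7288],
       [ 0.    ,  0.    ,  0.    ,  1.    ]])}
top {'K': array([[370.8327,   0.    , 327.3025],
       [  0.    , 370.8327, 190.7105],
       [  0.    ,   0.    ,   1.    ]]), 'cam_to_world': array([[ 0.1054, -0.969 ,  0.2235,  0.3049],
       [-0.9944, -0.1042,  0.0173, -0.0758],
       [ 0.0065, -0.2241, -0.9746,  1.131 ],
       [ 0.    ,  0.    ,  0.    ,  1.    ]])}
wrist {'K': array([[317.5241,   0.    , 318.469 ],
       [  0.    , 317.5241, 193.3822],
       [  0.    ,   0.    ,   1.    ]]), 'T_tool_cam': array([[ 1.    ,  0.0003,  0.0006, -0.0005],
       [-0.0004,  0.9612,  0.2758, -0.0692],
       [-0.0005, -0.2758,  0.9612, -0.1285],
       [ 0.    ,  0.    ,  0.    ,  1.    ]])}
{'time_s': 0.15, 'q': array([-1.36  ,  0.2764,  1.5059,  0.    ,  1.3607, -0.121 ]), 'joint_velocities': array([-0.0008, -0.0013, -0.002 ,  0.0015, -0.0002,  0.    ]), 'joint_efforts': array([  0.001 , -41.7146, -24.6032,  -0.0001,   0.0076,  -0.    ]), 'eef_pos': array([ 0.1872, -0.5433,  0.2446]), 'ee_rot': array([[ 0.3258, -0.9455, -0.0003],
       [-0.9455, -0.3258,  0.0014],
       [-0.0014, -0.0002, -1.    ]]), 'wrist_force': array([-0.1317, -0.5181,  0.432 ]), 'ft_torque': array([0.0173, 0.0277, 0.0214]), 'finger_gap': 0.08566833118759105} 0.014
```

View pics/scene0.png

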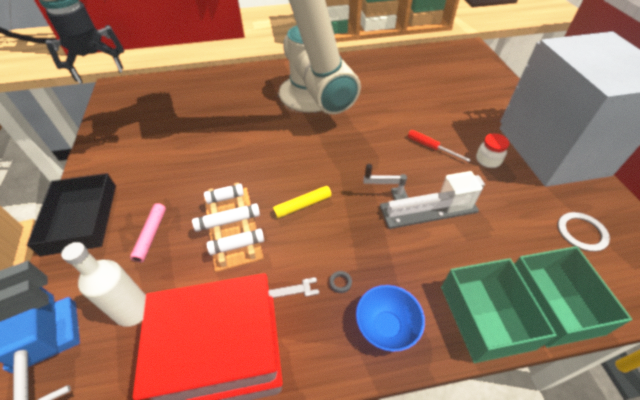

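View pics/top0.png

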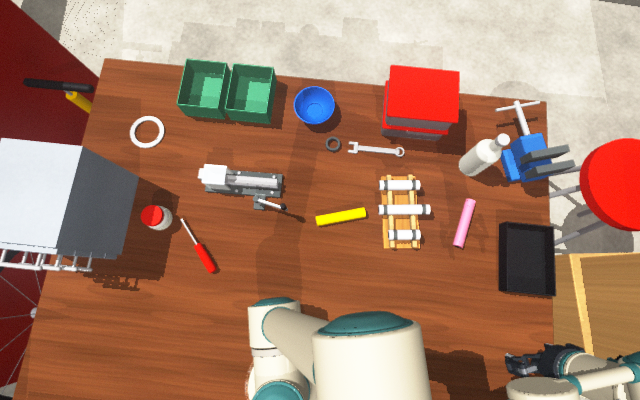

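View pics/wrist0.png

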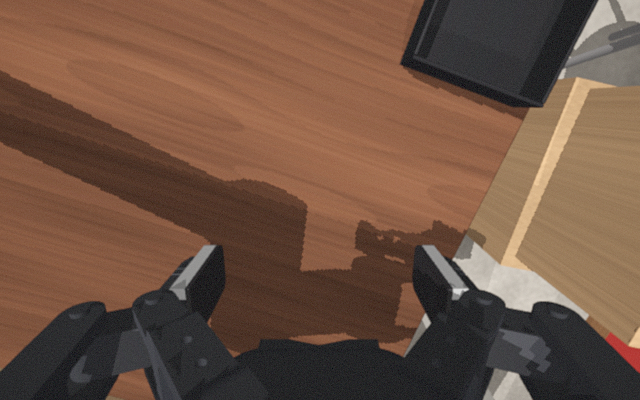

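The top picture shows the rest around (403,210), with its middle spindle the longest (cols 378–430). The jig is around (240,182), with the white guard at its left end (215,178). The open gate has its hinge at about (258,203) and its knob at about (285,207). The yellow and pink cylinders are decoys. Next I'll get coarse positions and then take wrist views.

```bash
cat > h.py <<'E'
import numpy as np,cv2
np.set_printoptions(precision=4,suppress=True)
from plant import robot
def cam(n,o=None):
    c=robot.calibration(n);K=np.array(c["K"])
    if n=="wrist":
        T=np.eye(4);T[:3,:3]=o["ee_rot"];T[:3,3]=o["eef_pos"];return K,T@np.array(c["T_tool_cam"])
    return K,np.array(c["cam_to_world"])
def ray(KT,uv):
    K,T=KT;d=T[:3,:3]@np.linalg.solve(K,np.array([uv[0],uv[1],1.]));return T[:3,3],d/np.linalg.norm(d)
def onplane(KT,uv,z):
    p,d=ray(KT,uv);return p+d*(z-p[2])/d[2]
def proj(KT,P):
    K,T=KT;q=K@(T[:3,:3].T@(np.array(P)-T[:3,3]));return q[:2]/q[2]
def tri(obs):
    A=np.zeros((3,3));b=np.zeros(3);L=[ray(*o) for o in obs]
    for p,d in L:
        M=np.eye(3)-np.outer(d,d);A+=M;b+=M@p
    X=np.linalg.solve(A,b);return X,[np.linalg.norm((np.eye(3)-np.outer(d,d))@(X-p))for p,d in L]
def down(yaw): # tool x axis at yaw in world
    c,s=np.cos(yaw),np.sin(yaw);return np.array([[c,s,0],[s,-c,0],[0,0,-1.]])
def snap(name):
    o=robot.observe();im=robot.get_image("wrist")
    cv2.imwrite(f"pics/{name}.png",im[:,:,::-1]);np.savez(f"pics/{name}.npz",im=im,eef_pos=o["eef_pos"],ee_rot=o["ee_rot"])
    return im,o
def load(name):
    d=np.load(f"pics/{name}.npz");return d["im"],cam("wrist",d)
E
python3 - <<'E'
from h import *
K=cam("top")
im=cv2.imread("pics/top0.png");cv2.imwrite("pics/tc.png",cv2.resize(im[150:260,180:440],None,fx=3,fy=3,interpolation=cv2.INTER_CUBIC))
for n,uv,z in[("restmid",(404,210),.045),("midL",(378,209),.045),("midR",(430,211),.045),("a",(400,185),.045),("c",(404,235),.045),("jigguard",(213,178),.088),("hinge",(258,203),.09),("knob",(286,207),.096),("railend",(282,184),.048)]:
    print(n,onplane(K,uv,z))
E
```

```text
restmid [ 0.5197 -0.2894  0.045 ]
midL [ 0.5145 -0.2122  0.045 ]
midR [ 0.525  -0.3666  0.045 ]
a [ 0.595  -0.2728  0.045 ]
c [ 0.4456 -0.2938  0.045 ]
jigguard [0.5462 0.2767 0.088 ]
hinge [0.4866 0.1357 0.09  ]
knob [0.4826 0.054  0.096 ]
railend [0.5592 0.0811 0.048 ]
```

View pics/tc.png

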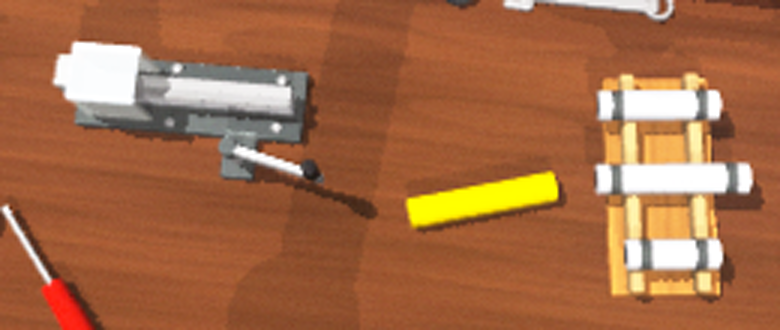

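Run:
```python
from h import *
R=down(0.07)
robot.move_to([.51,-.27,.24],R); snap("r1")
robot.line_to([.55,-.22,.24],v=.25); snap("r2")
robot.move_to([.50,.16,.25],R); snap("j1")
robot.line_to([.53,.23,.25],v=.25);snap("j2")
print(robot.observe()["time_s"])
```

```text
4.2
```

```bash
cd pics; python3 -c "
import cv2,numpy as np
for a in 'rj':
  cv2.imwrite(a+'.png',cv2.resize(np.hstack([cv2.imread(a+'1.png'),cv2.imread(a+'2.png')]),(800,250)))"
```

```text
(no output)
```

View pics/r1.png

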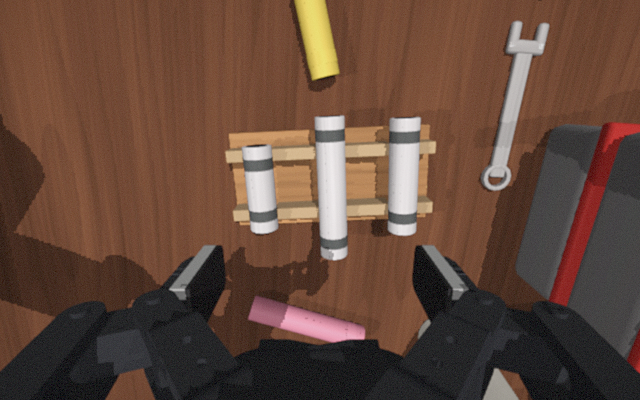

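View pics/r2.png

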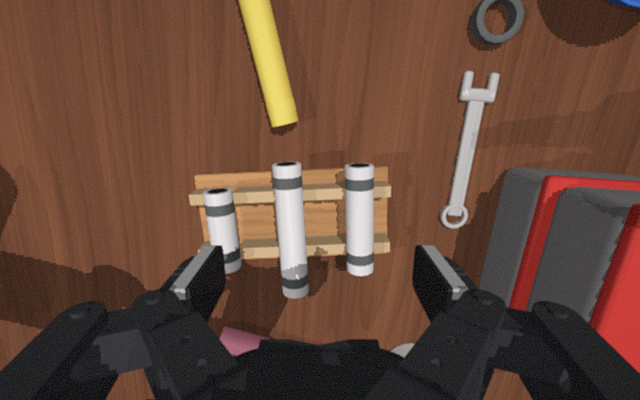

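View pics/j1.png

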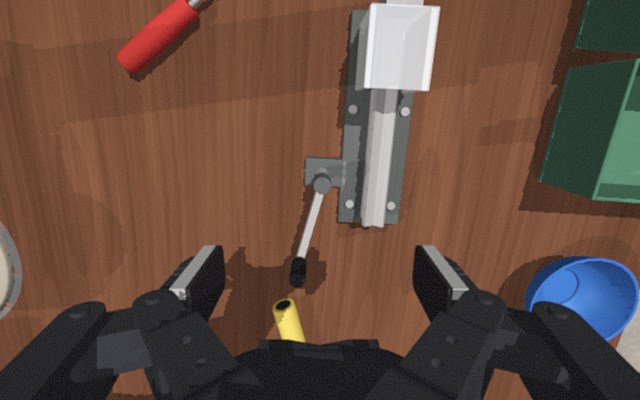

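View pics/j2.png

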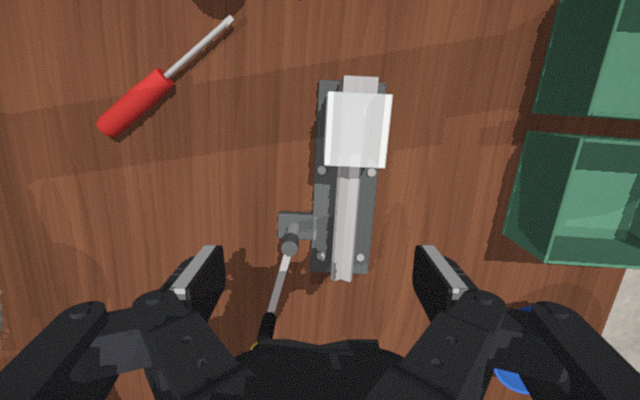

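r1 and r2 show the longest spindle as the middle one, with bands near (330,136) and (333,243) in r1. j1 and j2 show the rail from the guard mouth down to (372,225) in j1, the hinge top at (322,183) and the knob at (298,272). I'll zoom in on all four.

```bash
cd pics; python3 -c "
import cv2
a=cv2.imread('j1.png')[0:300,270:450];cv2.imwrite('j1z.png',cv2.resize(a[100:300],None,fx=3,fy=3,interpolation=cv2.INTER_CUBIC))
cv2.imwrite('j1t.png',cv2.resize(a[0:120],None,fx=4,fy=4,interpolation=cv2.INTER_CUBIC))
a=cv2.imread('j2.png')[60:290,260:420];cv2.imwrite('j2z.png',cv2.resize(a,None,fx=2.6,fy=2.6,interpolation=cv2.INTER_CUBIC))
a=cv2.imread('r1.png')[100:270,220:450];cv2.imwrite('r1z.png',cv2.resize(a,None,fx=3,fy=3,interpolation=cv2.INTER_CUBIC))
"
```

```text
(no output)
```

View pics/j1z.png

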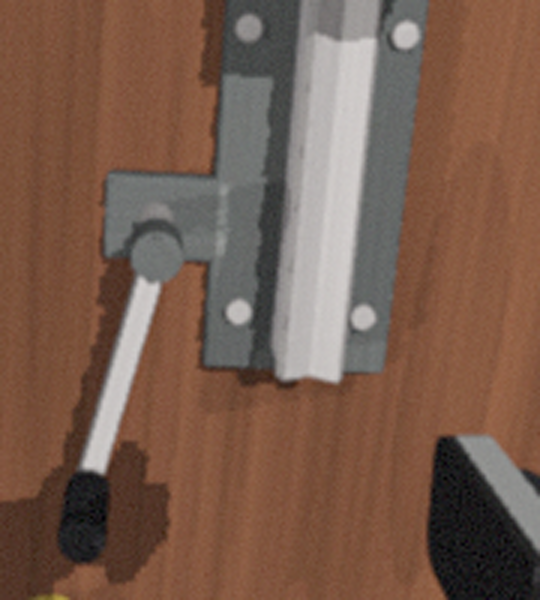

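View pics/j1t.png

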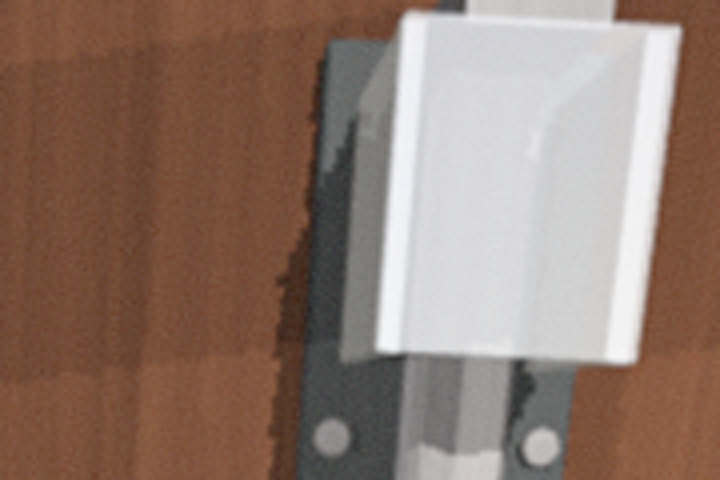

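View pics/j2z.png

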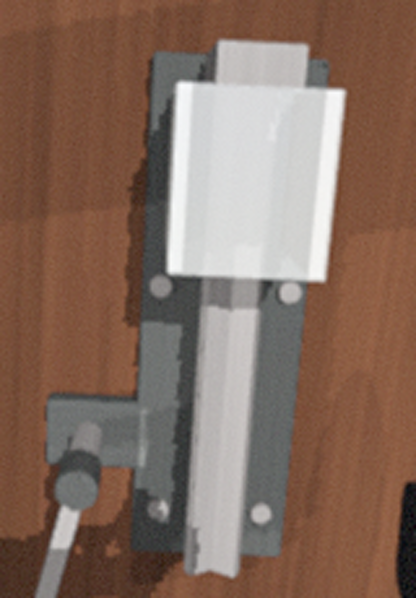

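View pics/r1z.png

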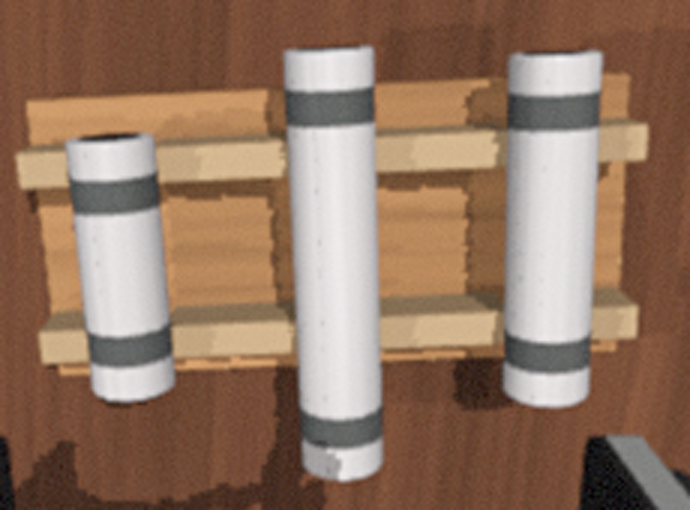

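Run:
```python
from h import *
i1,K1=load("j1");i2,K2=load("j2");r1,Q1=load("r1");r2,Q2=load("r2")
f1=lambda x,y:(270+(x-1)/3,100+(y-1)/3); t1=lambda x,y:(270+(x-1.5)/4,(y-1.5)/4); f2=lambda x,y:(260+(x-.8)/2.6,60+(y-.8)/2.6)
P={}
for n,a,b in[("gFL",t1(377,352),f2(168,273)),("gFR",t1(637,363),f2(325,281)),("gBL",t1(404,13),f2(178,83)),("gBR",t1(681,26),f2(345,91)),
 ("railL",f1(275,379),f2(187,571)),("railR",f1(343,383),f2(237,576)),("hinge",f1(157,252),f2(76,487)),
 ("boltFL",f1(238,312),f2(158,510)),("boltFR",f1(363,318),f2(261,514)),("boltBR",t1(541,447),f2(290,293)),("boltBL",t1(331,438),f2(160,287))]:
    X,e=tri([(K1,a),(K2,b)]);P[n]=X;print(n,X,np.array(e)*1e3)
d=lambda a,b:np.linalg.norm(P[a]-P[b])
print("guard w",d("gFL","gFR"),d("gBL","gBR"),"len",d("gFL","gBL"),d("gFR","gBR"))
# knob top
print("knobtop@.110",onplane(K1,f1(82,538),.110))
# bands
def bands(im):
    h=cv2.cvtColor(im,cv2.COLOR_RGB2HSV);m=((h[...,1]<70)&(h[...,2]>40)&(h[...,2]<115)).astype(np.uint8)
    m=cv2.morphologyEx(m,cv2.MORPH_OPEN,np.ones((3,3)))
    n,l,s,c=cv2.connectedComponentsWithStats(m)
    return [(c[i].round(1).tolist(),s[i].tolist()) for i in range(1,n) if 150<s[i][4]<900 and s[i][1]<300]
for k in(r1,r2):print(*bands(k),sep="\n");print()
```

```text
gFL [0.5339 0.2438 0.085 ] [0.0482 0.0482]
gFR [0.5901 0.2454 0.0879] [0.1002 0.1002]
gBL [0.5321 0.309  0.0878] [0.2632 0.2632]
gBR [0.588  0.3103 0.0891] [0.0935 0.0935]
railL [0.5544 0.0949 0.0366] [0.585 0.585]
railR [0.5772 0.0995 0.0468] [0.4118 0.4118]
hinge [0.5038 0.1516 0.0733] [0.031 0.031]
boltFL [0.5398 0.1146 0.0162] [0.2498 0.2498]
boltFR [0.5901 0.1152 0.0148] [0.0372 0.0372]
boltBR [0.591  0.2256 0.0165] [0.1639 0.1639]
boltBL [0.5329 0.224  0.0156] [0.0831 0.0831]
guard w 0.056300442284287835 0.055991196263345165 len 0.06527332241432011 0.06494467654553646
knobtop@.110 [0.4857 0.0657 0.11  ]
([329.1, 135.6], [315, 130, 29, 12, 304])
([404.1, 137.2], [389, 132, 31, 11, 311])
([258.1, 164.9], [244, 159, 29, 12, 286])
([263.4, 215.9], [250, 209, 27, 13, 244])
([402.0, 218.2], [389, 212, 28, 12, 248])
([333.0, 243.4], [320, 238, 27, 11, 229])

([287.2, 183.4], [273, 178, 29, 11, 262])
([358.6, 184.7], [345, 179, 29, 12, 273])
([219.8, 210.1], [206, 203, 28, 13, 258])
([232.0, 258.4], [223, 253, 19, 14, 173])
([359.7, 259.6], [347, 254, 27, 11, 213])
([295.4, 282.5], [282, 274, 26, 15, 250])
```

Run:
```python
from h import *
_,Q1=load("r1");_,Q2=load("r2")
R={}
for n,a,b in[("a1",(329.1,135.6),(287.2,183.4)),("a2",(333,243.4),(295.4,282.5)),("b1",(404.1,137.2),(358.6,184.7)),("b2",(402,218.2),(359.7,259.6)),("c1",(258.1,164.9),(219.8,210.1))]:
    X,e=tri([(Q1,a),(Q2,b)]);R[n]=X;print(n,X,np.array(e)*1e3)
for s in "ab":
    m=(R[s+'1']+R[s+'2'])/2;v=R[s+'1']-R[s+'2'];print(s,m,np.linalg.norm(v),v/np.linalg.norm(v))
# silhouette widths: left/right edges on r1 at band, cast to axis plane
for uv in[(329.1,135.6),(333,243.4)]:print(onplane(Q1,uv,.058))
T=cam("top");S=cam("scene")
print(proj(T,[.5630,.2046,.05]))
```

```text
a1 [ 0.5171 -0.2325  0.051 ] [0.7125 0.7125]
a2 [ 0.531  -0.3512  0.0446] [0.8586 0.8586]
b1 [ 0.5907 -0.2287  0.0519] [0.363 0.363]
b2 [ 0.601  -0.3136  0.0514] [0.4672 0.4672]
c1 [ 0.4474 -0.2667  0.051 ] [0.5878 0.5878]
a [ 0.524  -0.2919  0.0478] 0.11969162833753709 [-0.1166  0.9917  0.0535]
b [ 0.5959 -0.2711  0.0517] 0.08552404463708957 [-0.1194  0.9928  0.0049]
[ 0.5162 -0.2314  0.058 ]
[ 0.5292 -0.3444  0.058 ]
[241.3735 178.3703]
```

Run:
```python
from h import *
_,Q1=load("r1");_,Q2=load("r2")
e1=[onplane(Q1,(329.1,135.6),.055),onplane(Q2,(287.2,183.4),.055)];e2=[onplane(Q1,(333,243.4),.055),onplane(Q2,(295.4,282.5),.055)]
print(e1,e2)
m=(np.mean(e1,0)+np.mean(e2,0))/2;v=np.mean(e1,0)-np.mean(e2,0);yaw=np.arctan2(-v[0],v[1]);print(m,yaw,np.linalg.norm(v))
R=down(yaw)
robot.move_to([m[0],m[1],.15],R)
robot.move_gripper(.055,30)
snap("g0")
print(robot.line_to([m[0],m[1],.042],v=.12,until_force=8),robot.observe()["eef_pos"],robot.observe()["wrist_force"])
snap("g1")
print(robot.observe()["time_s"])
```

```text
[array([ 0.5163, -0.2317,  0.055 ]), array([ 0.5179, -0.2319,  0.055 ])] [array([ 0.5295, -0.3458,  0.055 ]), array([ 0.5321, -0.3454,  0.055 ])]
[ 0.524  -0.2887  0.055 ] 0.11921586202953045 0.11459362861755149
False [ 0.5245 -0.2891  0.0427] [ 0.5525  0.0954 -0.6065]
7.6667
```

View pics/g1.png

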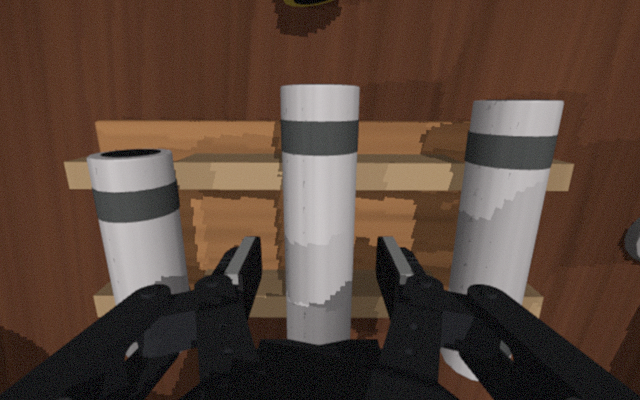

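View pics/g0.png

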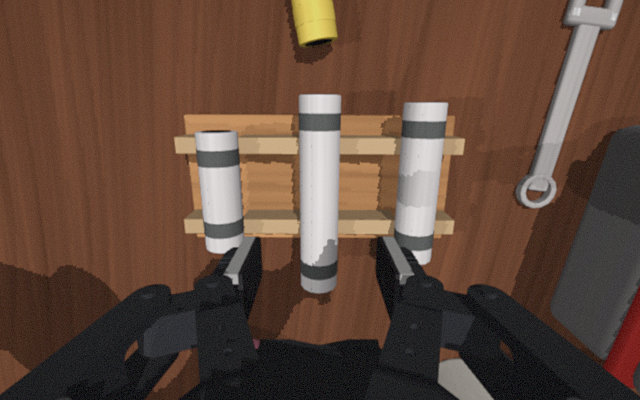

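g1: the spindle (col 319) is centred between the fingers (cols 250 and 387), clear of the rails and the neighbouring spindles. Now grasp and lift.

Run:
```python
from h import *
d=np.load("pics/g0.npz");G=cam("wrist",d)
a=onplane(G,(319.5,121.5),.055);b=onplane(G,(319,270),.055);print(a,b,(a+b)/2)
robot.move_gripper(.025,30)
o=robot.observe();print(o["finger_gap"],o["eef_pos"])
p=o["eef_pos"]
robot.line_to([p[0],p[1],.15],v=.12)
snap("l0");o=robot.observe();print(o["wrist_force"],o["finger_gap"],o["time_s"])
```

```text
[ 0.5171 -0.2313  0.055 ] [ 0.5305 -0.3448  0.055 ] [ 0.5238 -0.288   0.055 ]
0.028771717132657814 [ 0.5245 -0.2889  0.0427]
[ 0.4971  0.3765 -2.0054] 0.029316213687071036 9.1083
```

View pics/l0.png

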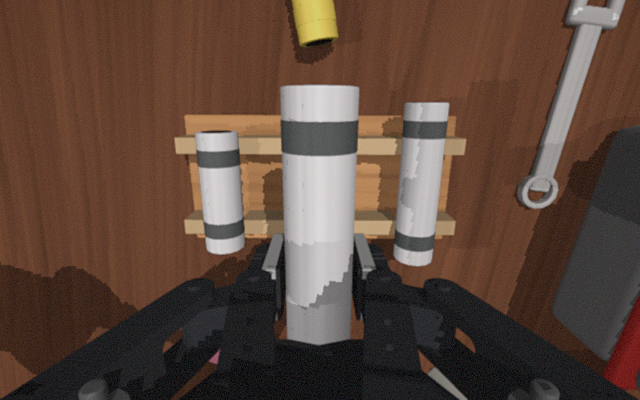

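```bash
cat >> h.py <<'E'
JX=np.array([-.028,.9996,0]);JY=np.array([-.9996,-.028,0]);J0=np.array([.5630,.2046,0])
def J(x,y,z):return J0+JX*x+JY*y+np.array([0,0,z])
E
python3 - <<'E'
from h import *
R=down(.028)
robot.line_to([.5245,-.2889,.2],v=.2)
p=J(-.049,0,.2);robot.move_to(p,R)
robot.line_to(J(-.049,0,.10),v=.12)
snap("v0");o=robot.observe();print(o["eef_pos"],J(-.049,0,.1),o["time_s"],o["finger_gap"])
s=robot.get_image("scene");cv2.imwrite("pics/s1.png",cv2.resize(s[130:260,330:510],None,fx=4,fy=4)[:,:,::-1])
E
```

```text
[0.5652 0.1557 0.101 ] [0.5644 0.1556 0.1   ] 12.1833 0.02922170789662964
```

View pics/v0.png

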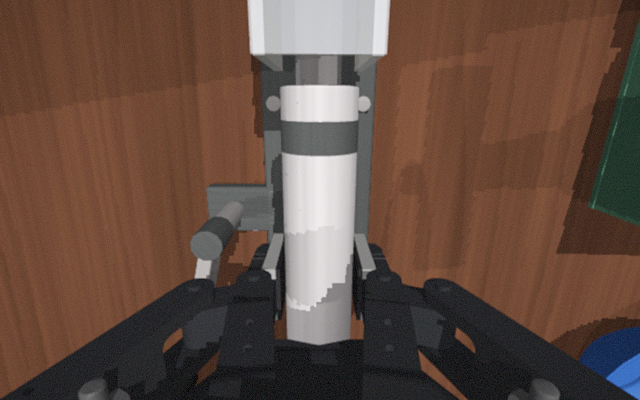

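View pics/s1.png

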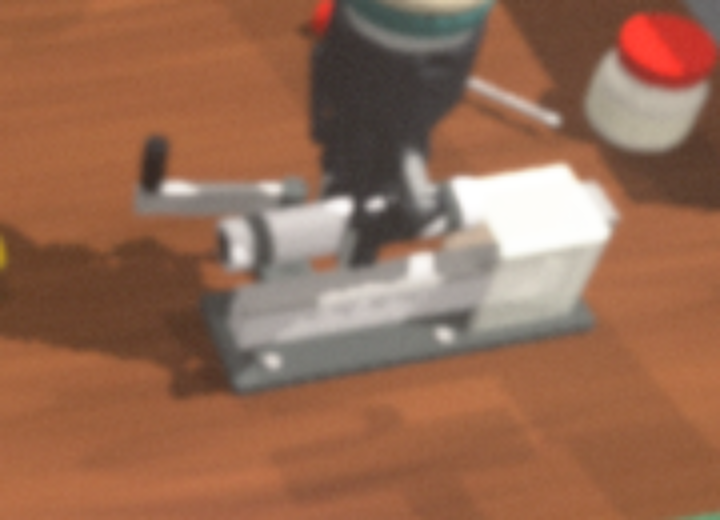

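v0: the spindle (col 319.5) lines up with the jig's bolts (cols 273/364, middle 318.5) and the guard (250–388). s1 shows its rear end over the rail. Lowering slowly.

Run:
```python
from h import *
robot.line_to(J(-.049,0,.066),v=.08)
o=robot.observe();print(o["eef_pos"],o["wrist_force"])
print(robot.line_to(J(-.049,0,.053),v=.012,until_force=3))
o=robot.observe();print(o["eef_pos"],o["wrist_force"],o["time_s"])
snap("v1")
```

```text
[0.5644 0.1556 0.0659] [ 0.0271 -1.3232 -2.1377]
True
[0.5645 0.1556 0.0584] [ 0.7091 -0.2079  4.4437] 13.5
```

View pics/v1.png

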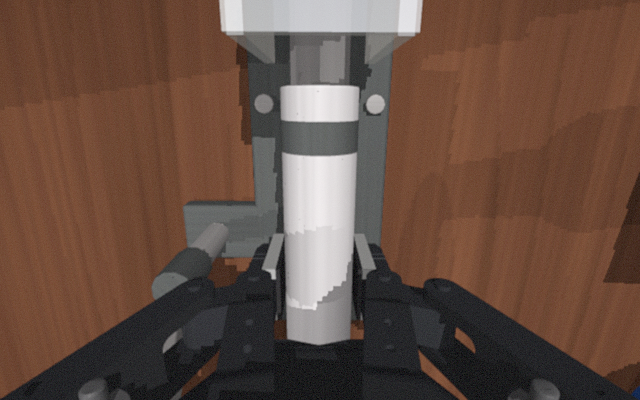

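Run:
```python
from h import *
robot.move_gripper(.033,20);robot.move_gripper(.042)
o=robot.observe();print(o["finger_gap"],o["wrist_force"])
robot.line_to(J(-.049,0,.16),v=.1)
snap("v2");s=robot.get_image("scene");cv2.imwrite("pics/s2.png",cv2.resize(s[130:260,330:510],None,fx=4,fy=4)[:,:,::-1])
print(robot.observe()["time_s"])
```

```text
0.041893249305579215 [-0.2845  0.2841  0.7909]
15.3
```

View pics/v2.png

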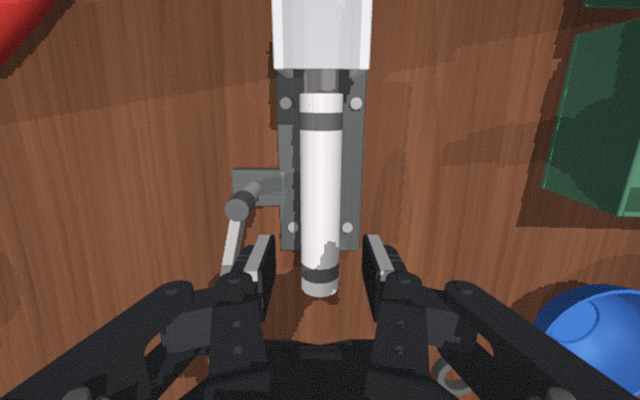

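View pics/s2.png

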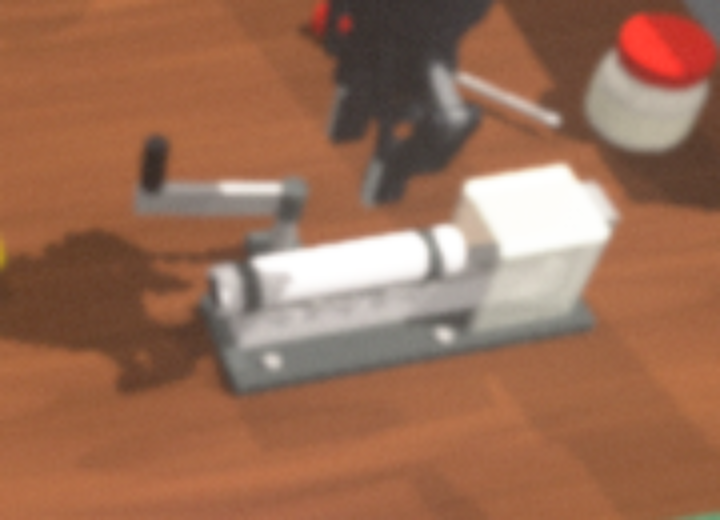

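The spindle lies in the groove in front of the guard: in v2 its bands are at (321,121) and (320,273). Now the push with closed fingers.

Run:
```python
from h import *
d=np.load("pics/v2.npz");G=cam("wrist",d)
a=onplane(G,(321,121),.070);b=onplane(G,(320,273),.070);m=(a+b)/2-J0
print("jig centre",m@JX,m@JY,"dir",(a-b)@JY)
R=down(.028)
robot.line_to(J(-.17,0,.16),v=.2)
robot.move_gripper(0,20)
robot.line_to(J(-.17,0,.069),v=.12)
robot.line_to(J(-.145,0,.069),v=.05)
o=robot.observe();print(o["eef_pos"],o["wrist_force"],o["finger_gap"],o["time_s"])
snap("p0")
s=robot.get_image("scene");cv2.imwrite("pics/s3.png",cv2.resize(s[130:260,330:510],None,fx=4,fy=4)[:,:,::-1])
```

```text
jig centre -0.048133137892049066 0.0003446906418219617 dir -0.0004664759116866211
[0.567  0.0599 0.069 ] [ 0.5068  0.2589 -0.3157] -0.0001603380542461472 18.0917
```

View pics/p0.png

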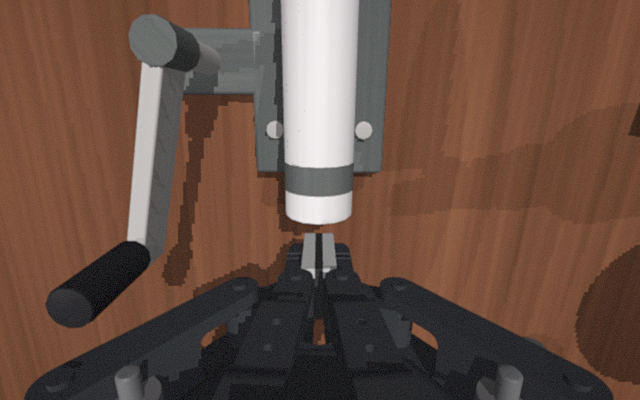

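View pics/s3.png

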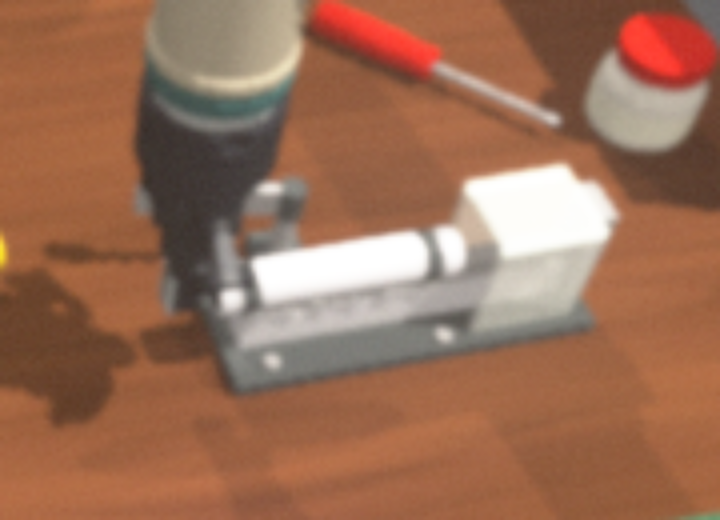

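p0: the closed fingertips (318,240) are right behind the spindle's end (318,215). Pushing.

Run:
```python
from h import *
def st(t):
    o=robot.observe();d=o["eef_pos"]-J0;print(t,"jig",d@JX,d@JY,o["eef_pos"][2],"F",o["wrist_force"],"along",o["wrist_force"]@JX,o["time_s"])
c=robot.line_to(J(-.075,0,.069),v=.03,until_force=10);st(c)
if not c:
    print(robot.line_to(J(-.046,0,.069),v=.015,until_force=9));st("end")
    snap("p1")
    s=robot.get_image("scene");cv2.imwrite("pics/s4.png",cv2.resize(s[130:260,330:510],None,fx=4,fy=4)[:,:,::-1])
```

```text
False jig -0.07507809823351014 -0.00011775096203833217 0.0690460175160184 F [ 1.6207 -1.7559  0.8534] along -1.8006137277159826 20.675
True
end jig -0.055732351866841744 0.0002080192762601903 0.06868999438923515 F [ 0.5601 -1.0134  0.0986] along -1.0286491966559776 21.9917
```

View pics/p1.png

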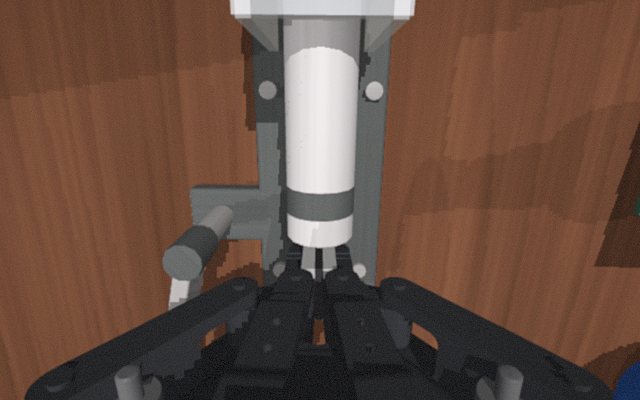

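View pics/s4.png

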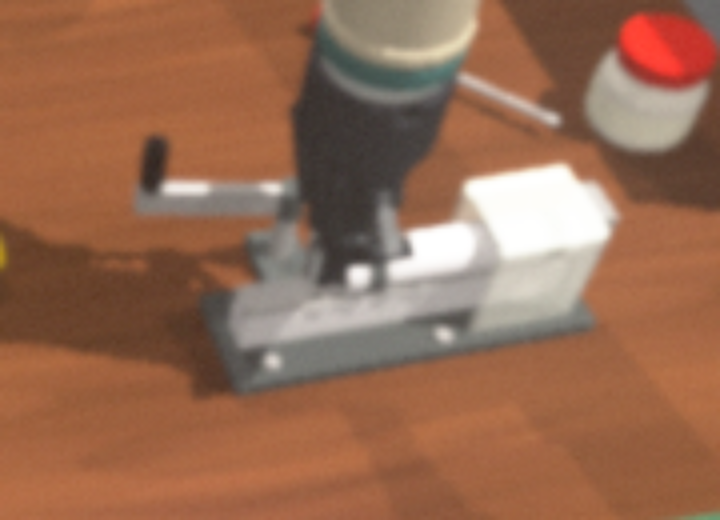

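The stop came at jig x = −55.7 mm, against −56 predicted. I'll nudge once more to confirm, then back off and look.

Run:
```python
from h import *
def st(t):
    o=robot.observe();d=o["eef_pos"]-J0;print(t,"jig",d@JX,d@JY,o["eef_pos"][2],"along",o["wrist_force"]@JX,o["time_s"])
print(robot.line_to(J(-.050,0,.069),v=.008,until_force=8));st("end")
robot.line_to(J(-.085,0,.069),v=.08)
robot.line_to(J(-.11,0,.17),v=.2);robot.move_gripper(.05,20)
snap("p2");st("up")
```

```text
True
end jig -0.055755708506817034 0.00028907607721878907 0.06819346258818298 along -0.23826052965003774 22.5667
up jig -0.10996608236053504 2.670745744188659e-05 0.1698478531389206 along -0.39163878630063775 24.325
```

View pics/p2.png

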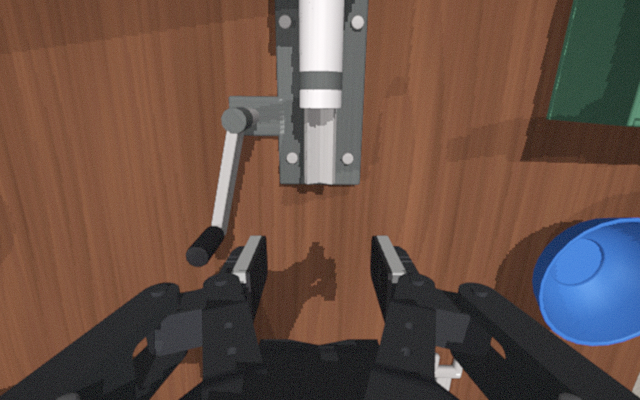

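p2: the spindle sits under the guard with its rear end at about (320,106). The knob's top is at (197,256) and the hinge's at (235,119).

Run:
```python
from h import *
P=cam("wrist",np.load("pics/p2.npz"));_,K1=load("j1")
for n,uv,z in[("end top",(320,106),.068),("band",(320,80),.070),("knobtop",(197,256),.110),("hingetop",(235,119),.076)]:
    d=onplane(P,uv,z)-J0;print(n,d@JX,d@JY)
X,e=tri([(P,(197,256)),(K1,(297.2,279.3))]);print("tri knob",X,e,(X-J0)@JX,(X-J0)@JY)
X,e=tri([(P,(235,119)),(K1,(322.3,183.6))]);print("tri hinge",X,e,(X-J0)@JX,(X-J0)@JY)
```

```text
end top -0.043417715103698046 0.0006636466869566532
band -0.026430205377263837 0.0007653380356445111
knobtop -0.13784447341224526 0.08082364443244441
hingetop -0.05206039495209662 0.0585284127938052
tri knob [0.4858 0.0644 0.1091] [np.float64(0.0003389473334436824), np.float64(0.0003389473334436764)] -0.13796518050702136 0.08109134790382676
tri hinge [0.5042 0.1505 0.0689] [np.float64(8.31786626143495e-05), np.float64(8.317866261448449e-05)] -0.052430253082069556 0.06033040547005
```

```bash
cat >> h.py <<'E'
H=np.array([-.0532,.0602])
def knob(th,z,r=.0877):return J(H[0]-r*np.sin(th),H[1]-r*np.cos(th),z)
def gyaw(th):return 1.5988-th
def st(t):
    o=robot.observe();d=o["eef_pos"]-J0;print(t,"jig",d@JX,d@JY,o["eef_pos"][2],"F",o["wrist_force"],"gap",o["finger_gap"],o["time_s"])
E
python3 - <<'E'
from h import *
th=1.813
print((knob(th,.1)-J0)@JX,(knob(th,.1)-J0)@JY)
robot.move_to(knob(th,.17),down(gyaw(th)))
robot.line_to(knob(th,.097),v=.1,until_force=8);st("down")
snap("k0")
E
```

```text
-0.13833800336490296 0.08123290567472298
down jig -0.13828962259923464 0.08051900426163935 0.09729123471147764 F [-0.2712 -0.2892  0.3947] gap 0.04971154788596691 25.6417
```

View pics/k0.png

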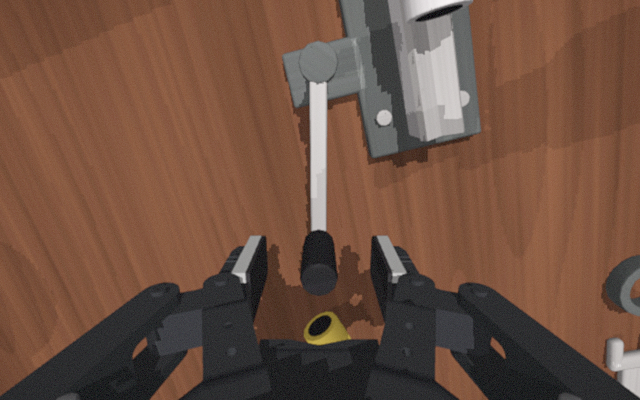

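k0: the knob (319,262) is centred between the pads and the bar runs straight up the picture, so θ ≈ 1.81 fits. Pinch it and swing the gate along the arc.

Run:
```python
from h import *
robot.move_gripper(.01,25);st("grip")
for th in np.linspace(1.813,.12,13)[1:]:
    c=robot.line_to(knob(th,.097),v=.07,attitude=down(gyaw(th)),until_force=15)
    if c: st(f"stopped {th}");break
st("arc")
snap("k1")
```

```text
grip jig -0.13836744448302607 0.08090397651050504 0.09755840185190254 F [-0.7511  0.141   4.1017] gap 0.015325348986481876 26.0917
arc jig -0.06368325008714655 -0.027116189165195332 0.0975737104505621 F [ 1.5106 -0.8989  5.9573] gap 0.014929792496219455 29.9917
```

View pics/k1.png

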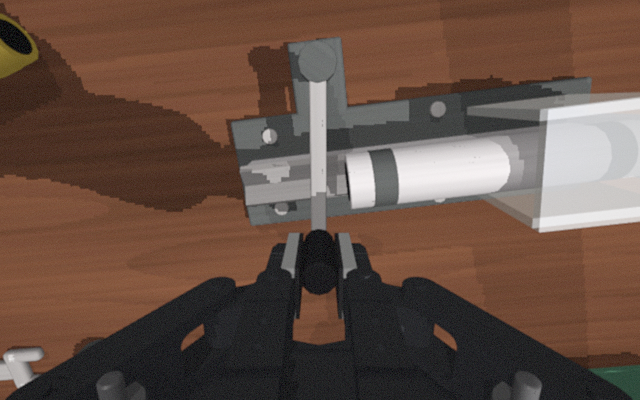

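k1: the gate bar is almost across the groove, just behind the spindle's end. Now to its limit.

Run:
```python
from h import *
print(robot.line_to(knob(.04,.097),v=.03,attitude=down(gyaw(.04)),until_force=12));st("a")
print(robot.line_to(knob(-.06,.097),v=.015,attitude=down(gyaw(0)),until_force=8));st("b")
o=robot.observe();d=o["eef_pos"]-J0;x,y=d@JX-H[0],d@JY-H[1];print("theta",np.arctan2(-x,-y))
snap("k2")
```

```text
False
a jig -0.056876065542771165 -0.027658400485108734 0.09757429162069498 F [ 2.4643 -0.7246  5.5599] gap 0.014913660138392652 30.425
True
b jig -0.05385819919359951 -0.027757114411605232 0.09760088962449356 F [-0.6091 -1.5202  3.5224] gap 0.015072521158954256 30.85
theta 0.007483043440688521
```

View pics/k2.png

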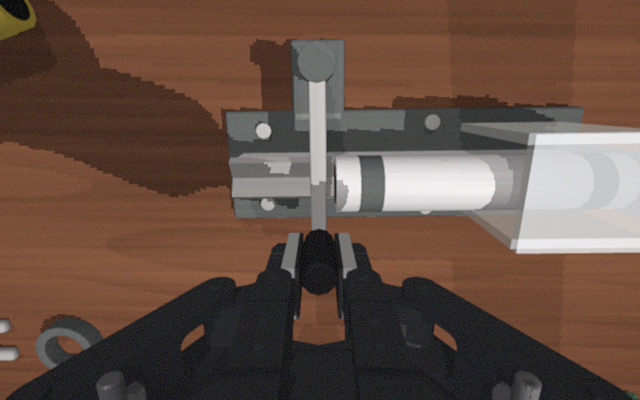

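```bash
python3 - <<'E'
from h import *
print(robot.line_to(knob(-.08,.097),v=.01,attitude=down(gyaw(0)),until_force=15));st("b")
robot.move_gripper(.04,20);st("open")
# rear pad nudges knob towards +x as a check that the gate is at its limit
p=knob(-.0,.097)
print(robot.line_to(p+JX*.025,v=.02,until_force=8));st("nudge")
robot.line_to(p,v=.05)
robot.line_to(p+np.array([0,0,.12]),v=.15)
snap("k3");st("up")
for n in("scene","top"):
    s=robot.get_image(n);cv2.imwrite(f"pics/{n}9.png",s[:,:,::-1])
E
cd pics;python3 -c "
import cv2
a=cv2.imread('scene9.png');cv2.imwrite('s9.png',cv2.resize(a[120:280,180:510],None,fx=2.4,fy=2.4,interpolation=cv2.INTER_CUBIC))"
```

```text
True
b jig -0.05378188872564273 -0.027757144001226905 0.09755776585450326 F [-0.2118 -1.6523  3.3872] gap 0.014626725255196288 31.4417
open jig -0.0537924751226264 -0.0273056073854226 0.09710100782987537 F [0.7648 0.28   0.5805] gap 0.03991565613191663 31.8083
True
nudge jig -0.04189846343492157 -0.027299463398132235 0.09683989237938738 F [-0.1007 -1.3794  1.1903] gap 0.04002241345554947 32.575
up jig -0.053256142518154186 -0.026710057229951106 0.2156876175090845 F [-0.4336  0.1023 -0.6218] gap 0.03983469307792984 33.95
```

View pics/k3.png

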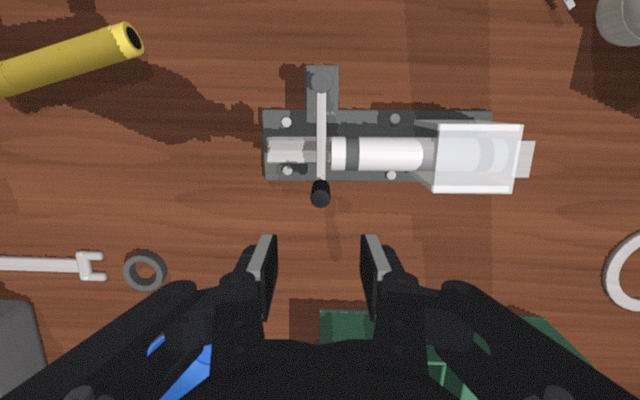

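View pics/s9.png

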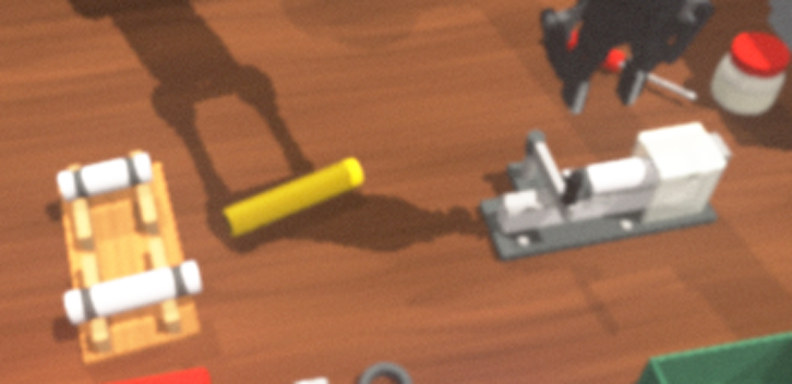

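k3 and s9: the gate lies square across the groove with a small gap behind the spindle. The spindle is under the guard up to the stop, the two shorter spindles are in the rest, and the gripper is clear.

Run:
```python
from h import *
P=cam("wrist",np.load("pics/k3.npz"))
for n,uv,z in[("end",(331,153),.070),("knobtop",(320,201),.110),("band",(351,153),.072),("farband",(487,155),.072)]:
    d=onplane(P,uv,z)-J0;print(n,d@JX,d@JY)
robot.wait(.3);robot.sign_off()
```

```text
end -0.04456753092179053 0.0022801108243211948
knobtop -0.053581007162601925 -0.028996582176488327
band -0.027411431357951353 0.0026305632459489477
farband 0.08886097039015756 0.0012516242340217347
the job is handed in; nothing more can be done
```

The job is done and handed in at about 34 s on the robot's clock, well inside the 69 s limit. `sign_off` gives no verdict, so the result rests on my own checks.

**What I did:**
- **Laying:** I took the 150 mm spindle (the middle slot) from the rest and lowered it slowly into the groove until light contact. I released it with its centre at the jig's x = −48 mm, clear of the guard.
- **Pushing:** I pushed it with closed fingers under the guard to the stop.
- **Gate:** I pinched the knob, swung the gate from about 1.81 rad to its limit, let go and moved the gripper clear.

**Last checks:**
- **Spindle home:** two pushes stopped at the same place. The spindle's rear end measured x = −44.6 mm (−45 expected), and the midpoint of its two bands was x ≈ 31 mm (30 expected).
- **Gate shut:** the knob measured (−53.6, −29) mm, against (−54, −28) when shut. A gentle nudge met the limit with no further movement.
- **Rest:** the other two spindles are still in it.

**Disagreements:**
- My first two-view height for the spindle's bands came out low and uneven (45–51 mm, about 55 expected). The measured touchdown height matched the stated 60 mm within 1 mm.
- The triangulated top of the hinge post came out at about 70 mm. The 96 mm in the text is only a point on the hinge axis, so this probably does not conflict.
- Jig positions agreed to within about 1–2 mm.

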